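Load the blender kit: seal ring, then cover

ROBOT

A 6-joint arm with a two-finger parallel gripper is mounted at the origin on the work surface. World frame = base frame: x ahead of the robot, y to its left, z up, the work surface at z = 0. Lengths are in m, angles in rad, forces in N, time in s.
With the tool pointing down it reaches from about 0.375 to 0.9 m from the base axis. Payload 3.1 kg.
Tool frame: the origin (TCP) lies midway between the tips of the shut fingers; the grasp point (between the pads) lies 19 mm behind it (robot.grip_point_offset is the distance from the TCP to the grasp point, in m); z points along the fingers, y is the direction in which the jaws open and shut (so a half turn about z gives the same grasp; the last joint's range is limited). The gripper opens to 85 mm and grips with 20 to 120 N. Pads are 22 mm wide; open, the fingers measure 114 mm over their backs; the gripper's body (76 mm by 85 mm) begins 54 mm behind the grasp point. The pads swing forward as they close: fully open they stand 13 mm farther back than shut.
Start: joints at [-1.45, 0.527, 1.433, -0, 1.181, -0.178], TCP at [0.184, -0.597, 0.231] pointing down, gripper open.
Joint ranges: [-3.08, 3.08], [-0.75, 2.2], [0.22, 2.44], [-1.43, 4.57], [0, 2.65], [-2.85, 2.85]. Speed limits (rad/s): [2.79, 2.79, 3.14, 3.14, 3.14, 3.14].

INTERFACE

Orientations are given as a rotation vector (axis times angle).
In Python, from cell import robot, telemetry, optics, ticket, find_in, place_of gives the robot as it stands. Calls block until the motion is done:
- robot.move_ptp(position, orientation): joint-space move of the TCP to a pose.
- robot.servo_line(position, rot=None, v=0.15): straight line of the TCP; rot=None keeps the orientation; v is the mean speed in m/s.
- robot.movej(angles): joint-space move.
- robot.move_gripper(opening, squeeze=None): opening from 0.0 (shut) to 1.0 (fully open); squeeze is the grip in N (None keeps the last); returns when the fingers have stopped.
- robot.dwell(seconds).
- robot.inverse_kinematics(position, orientation): joint angles nearest the present ones, or None.
- telemetry.get_state(): the state.
- optics.read_camera(name): name is "scene" or "top"; returns the picture (384x512x3 uint8, red, green, blue); there is no depth.
- optics.calibration(name): a dict with "vfov" (degrees; the focal length in pixels is half the picture's height over the tangent of half this angle, whatever the lens; pixels are square), "cx", "cy" (the principal point, pixels), "rvec" (rotation vector, rad) and "tvec" (3), from world to camera coordinates, as OpenCV has them. Camera axes: x right, y down, z forward; pixel columns grow to the right and rows downward; lengths in m; the calibration is good to about 2 mm. A picture is of the moment at which its call begins. calibration takes no time and is no camera call.
A pose or a line that the arm cannot do raises robot.PlanningError and nothing moves.
- ticket.finish_job(): hands the job in, once; it reports no verdict.
Trained networks look in the newest picture that a camera, given by its name, has taken for a name from the list of things; names that differ only in an ending like _2 or _b are one class to them, and where a whole thing is asked for, a point or a joint stands for the part that bears it (a point fixed in the world has none). Each returns a list of dicts, best first, with "score" (0 to 1); they miss things now and then, are a little off and sometimes report something else, mostly with a low value. They report only what shows in the picture. A call takes as long as a camera call. They do not tell look-alikes from the thing itself.
- find_in(camera, target): "at" ([column, row] in pixels, amid what is visible of it).
- place_of(camera, target): "at" ([column, row] in pixels: a listed point, or the origin of a listed thing).
The state is a dict: "t": time; "q": joint angles; "dq": joint speeds; "effort": joint torques, N m; "tcp_pos": TCP position; "eef_rot": TCP orientation; "ft_force": force on the tool from outside, world axes, zero at the start; "torque": the same for the moment, N m; "width": opening from 0.0 (shut) to 1.0 (fully open).
Only numpy, scipy, OpenCV 4.12 (cv2) and the standard library are available. Lean on these libraries where they do the work, as an engineer would, in place of code of your own. Each camera call takes 0.05 s, during which the arm holds its last target. There are 200 camera calls.

TASK

Kit the washed blender parts on the metal tray: put the blue seal ring over the tray's upright stub so that it lies flat on the tray floor, let go of it, and then put the orange cover over the ring and stub so that it sits flat on the tray floor. The white ring and the green cover belong to another blender.

Things in the scene. Friction and masses are not known exactly. Their poses are not given: they have to be found in the camera images.
- tray: Fixed aluminium tray, 280 x 160 mm, its long side along its x. Origin: centre of its underside, on the table. Floor 6 mm above the table, rim 13 mm above the table and 5 mm thick. The stub stands on its -x half; at x = +88 mm a fixed steel cross blade, 66 mm across and 21 mm above the table, is already in place.
- stub (a point): Foot of the dark steel stub, on the tray floor (6 mm above the table), 35 mm from the tray's centre towards its -x end. The stub is an upright pin 16 mm in diameter, standing 22 mm above the tray floor; a flat painted grey circle 104 mm in diameter surrounds it.
- blue_ring: Loose rigid blue plastic ring, 54 mm outside diameter, 36 mm bore, 16 mm high, about 30 g, lying flat on the table (the white ring is the same but for the colour). Origin: centre of its underside; z is its axis, up. Grip it across its outside.
- orange_cover: Loose orange plastic cover, open below, standing mouth down on the table (the green cover is the same but for the colour): a round cap 94 mm in diameter and 31 mm high, its hollow 84 mm across and 26 mm deep, with a solid round knob on top, 26 mm in diameter, from 31 to 60 mm above its underside; about 110 g. Origin: centre of its underside (rim plane); z is its axis, up. Grip it by the knob.
Mind the look-alikes: they are no part of the job. There is more than one size of the orange_cover; the one meant has the size given above.

How it is judged:
By the outcome, as a careful person would: the job done as asked, in the order asked, and still so for the second after the job is handed in, with the robot touching nothing.
It also fails if it takes over 64 s, if anything falls off the work surface, if the arm or the gripper's body presses on something with over 40 N, if the wrist force passes 120 N, or if a joint passes its speed limit or range.

## Working session

There is one attempt and no reset: what is moved stays moved. The work goes in short steps, each a Python script; the robot and the scene stay as the last script left them, time stands still between calls to the robot, and variables do not carry over. Pictures are saved under pics/ and viewed, about 8 in all and at most 12, crops included, and the job is handed in when it is done.

```bash
mkdir -p pics
cat > h.py <<'E'
import numpy as np, cv2
from cell import robot, telemetry, optics, ticket, find_in, place_of
def cal(n):
    c=optics.calibration(n); f=192/np.tan(np.radians(c['vfov'])/2)
    K=np.array([[f,0,c['cx']],[0,f,c['cy']],[0,0,1.]])
    return K,cv2.Rodrigues(np.array(c['rvec'],float))[0],np.array(c['tvec'],float)
def w(n,px,z):
    K,R,t=cal(n); d=R.T@np.linalg.solve(K,[px[0],px[1],1.]); o=-R.T@t
    return o+d*(z-o[2])/d[2]
def p(n,X):
    K,R,t=cal(n); u=K@(R@np.array(X,float)+t); return u[:2]/u[2]
def snap(n,f=None):
    im=np.array(optics.read_camera(n)); 
    if f: cv2.imwrite('pics/'+f,im[:,:,::-1])
    return im
E
ls
python3 - <<'E'
from h import *
np.set_printoptions(precision=4,suppress=True)
for n in('scene','top'):
    c=optics.calibration(n);print(n,c,'cam pos',-cal(n)[1].T@cal(n)[2])
    snap(n,n+'0.png')
    for t in('tray','stub','blue_ring','orange_cover'):
        for r in place_of(n,t): print(t,r['at'],round(r['score'],2),w(n,r['at'],0.006 if t=='stub' else 0))
s=telemetry.get_state();print(s['t'],s['eef_rot'],s['width'])
E
```

```text
h.py
pics
scene {'vfov': 53.7280974422028, 'cx': 253.22754780961935, 'cy': 185.1138568079055, 'rvec': array([ 2.0202,  1.1238, -0.5635]), 'tvec': array([-0.2436, -0.18  ,  1.3297])} cam pos [ 1.1157 -0.3761  0.6881]
tray [283.1, 220.0] 0.91 [0.5425 0.0463 0.    ]
tray [312.3, 161.4] 0.62 [0.376  0.2727 0.    ]
stub [273.2, 212.2] 0.64 [0.5093 0.0374 0.006 ]
blue_ring [183.2, 283.9] 0.87 [ 0.59   -0.2534  0.    ]
orange_cover [309.5, 160.5] 0.98 [0.3674 0.2684 0.    ]
orange_cover [291.1, 135.0] 0.89 [0.2119 0.3094 0.    ]
top {'vfov': 46.03474670837864, 'cx': 253.49797492188281, 'cy': 182.06453752591514, 'rvec': array([ 2.129 , -2.1602,  0.1475]), 'tvec': array([0.0634, 0.3869, 1.2235])} cam pos [0.2095 0.0521 1.2666]
tray [260.4, 125.9] 0.74 [0.5551 0.0357 0.    ]
stub [263.4, 141.2] 0.78 [0.5084 0.028  0.006 ]
blue_ring [354.8, 112.0] 0.7 [ 0.5921 -0.2379  0.    ]
orange_cover [175.0, 189.6] 0.98 [0.3737 0.2802 0.    ]
orange_cover [134.4, 140.2] 0.89 [0.5186 0.3985 0.    ]
orange_cover [157.8, 247.3] 0.84 [0.2128 0.3263 0.    ]
0.5 [-3.1066 -0.4676  0.    ] 1.001715133756722
```

View pics/scene0.png

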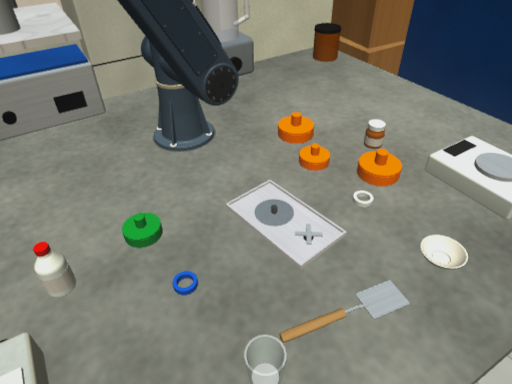

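View pics/top0.png

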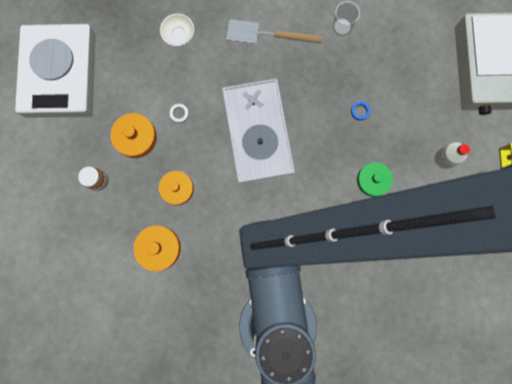

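```bash
cat >> h.py <<'E'
from scipy.optimize import least_squares
def mask(im,col):
    h=cv2.cvtColor(im,cv2.COLOR_RGB2HSV); H,S,V=h[...,0].astype(int),h[...,1],h[...,2]
    lo,hi={'blue':(108,128),'orange':(5,25),'green':(50,75)}[col]
    return ((H>=lo)&(H<=hi)&(S>130)&(V>50)).astype(np.uint8)
def blobs(im,col,amin=60):
    n,l,st,c=cv2.connectedComponentsWithStats(mask(im,col))
    return [((l==i).astype(np.uint8),st[i],c[i]) for i in range(1,n) if st[i][4]>amin]
def circ(r,z): 
    a=np.linspace(0,2*np.pi,60,endpoint=False); return np.c_[r*np.cos(a),r*np.sin(a),0*a+z]
COVER=np.r_[circ(.047,0),circ(.047,.031),circ(.013,.06)]; RING=np.r_[circ(.027,0),circ(.027,.016)]
def feats(P):
    hu=cv2.convexHull(P.astype(np.float32)); m=cv2.moments(hu)
    return np.array([m['m10']/m['m00'],m['m01']/m['m00'],np.sqrt(m['m00'])])
def proj(n,X):
    K,R,t=cal(n); u=(X@R.T+t)@K.T; return u[:,:2]/u[:,2:]
def fit(n,m,model,z=0):
    ys,xs=np.nonzero(m); P=np.concatenate([np.c_[xs+a,ys+b] for a in(-.5,.5) for b in(-.5,.5)])
    f=feats(P); x0=w(n,f[:2],z+.015)
    g=lambda q: feats(proj(n,model*q[2]+[q[0],q[1],z]))-f
    r=least_squares(g,[x0[0],x0[1],1.],x_scale=[.01,.01,.1]); return r.x   # x,y,scale
E
python3 - <<'E'
from h import *
np.set_printoptions(precision=4,suppress=True)
for n in('scene','top'):
    im=snap(n)
    for col,mod in(('blue',RING),('orange',COVER),('green',COVER)):
        for m,st,c in blobs(im,col):
            if st[4]<3000: print(n,col,st,c,fit(n,m,mod))
    # grey circle
    g=cv2.cvtColor(im,cv2.COLOR_RGB2GRAY); 
    c0=np.array([274,212] if n=='scene' else [260,142])
    print(n,'grey around', g[c0[1]-2:c0[1]+3:2, c0[0]-40:c0[0]+41:4].tolist())
    print('base',p(n,[0,0,0]))
s=cv2.resize(cv2.imread('pics/scene0.png')[110:300,120:430],None,fx=2.5,fy=2.5,interpolation=2);cv2.imwrite('pics/c1.png',s)
E
```

```text
scene blue [   0   45   87   33 1577] [40.4889 60.0539] [-0.95   -0.3261  4.7212]
scene blue [173 271  25  24 349] [184.7049 282.4585] [ 0.5939 -0.25    0.9798]
scene orange [278 112  36  32 896] [295.4431 128.4933] [0.211  0.3251 1.2174]
scene orange [366 129  18  10 124] [374.3306 133.9597] [0.3704 0.542  0.5115]
scene orange [299 144  31  27 673] [313.9584 157.2853] [0.3785 0.2753 1.0173]
scene orange [ 357  149   45   37 1306] [378.9273 167.6432] [0.524  0.4046 1.    ]
scene orange [280 309  65  33 631] [311.3217 325.1537] [ 0.8138 -0.0824  0.8672]
scene green [ 122  213   40   34 1075] [141.7395 229.3953] [ 0.3927 -0.2782  0.9846]
scene grey around [[199, 212, 209, 212, 211, 190, 133, 132, 132, 121, 64, 132, 133, 132, 130, 212, 212, 218, 216, 156, 198], [131, 212, 210, 210, 210, 179, 133, 133, 132, 125, 64, 133, 131, 132, 132, 208, 212, 215, 218, 217, 145], [134, 168, 212, 210, 209, 195, 134, 132, 131, 132, 109, 132, 132, 134, 132, 211, 212, 211, 217, 217, 211]]
base [183.7945 133.8063]
top blue [351 101  19  19 165] [360.2788 110.3273] [ 0.5948 -0.2515  1.    ]
top orange [ 111  113   45   45 1560] [132.9904 135.0288] [0.5282 0.3966 1.288 ]
top orange [159 171  34  34 917] [175.5409 187.5823] [0.3771 0.2754 0.9943]
top orange [ 134  226   46   45 1655] [156.3106 247.8955] [0.2116 0.3246 1.2899]
top green [358 163  34  33 890] [374.6618 179.0315] [ 0.393  -0.2801  0.9922]
top grey around [[132, 132, 127, 195, 207, 207, 131, 131, 132, 125, 76, 131, 131, 132, 129, 199, 203, 176, 132, 128, 132], [136, 130, 129, 196, 206, 209, 128, 131, 130, 125, 58, 134, 128, 132, 135, 199, 204, 185, 133, 131, 133], [134, 134, 128, 187, 201, 207, 129, 129, 129, 132, 90, 135, 132, 134, 133, 203, 202, 193, 130, 131, 135]]
base [276.9258 324.989 ]
```

View pics/c1.png

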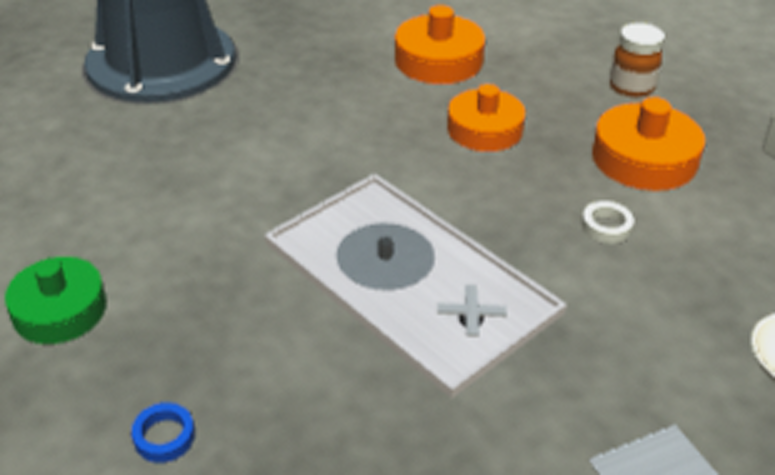

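```bash
cat >> h.py <<'E'
def stubfit(n,im,c0):
    g=cv2.cvtColor(im,cv2.COLOR_RGB2GRAY); _,l=cv2.connectedComponents((g<170).astype(np.uint8))
    m=(l==l[c0[1],c0[0]]).astype(np.uint8); return m.sum(),fit(n,m,circ(.052,0),.006)
E
python3 - <<'E'
from h import *
np.set_printoptions(precision=4,suppress=True)
for n,c in(('scene',(284,212)),('top',(270,142))):
    im=snap(n); print(n,*stubfit(n,im,c))
from scipy.spatial.transform import Rotation as Ro
print(Ro.from_rotvec(telemetry.get_state()['eef_rot']).as_matrix())
# tray yaw: blade hub vs stub in scene
for n,px in(('scene',(308.5,235)),('top',(253,99))): print(n,w(n,px,.018))
E
```

```text
scene 819 [0.5083 0.0398 1.0132]
top 1008 [0.5073 0.0388 1.0096]
[[ 0.9557  0.2944 -0.    ]
 [ 0.2944 -0.9557 -0.    ]
 [-0.      0.     -1.    ]]
scene [0.6329 0.0573 0.018 ]
top [0.6298 0.0559 0.018 ]
```

```bash
cat >> h.py <<'E'
from scipy.spatial.transform import Rotation as Ro
def down(x,y): 
    return (Ro.from_euler('z',np.arctan2(y,x)+np.pi/2)*Ro.from_euler('x',np.pi)).as_rotvec()
def say(*a):
    s=telemetry.get_state(); print(*a,'t%.2f'%s['t'],'tcp',np.round(s['tcp_pos'],4),'w%.3f'%s['width'],'F',np.round(s['ft_force'],1))
RX,RY=.5943,-.2508; CX,CY=.3777,.2754; SX,SY=.5078,.0393
E
python3 - <<'E'
from h import *
r=down(RX,RY); print(robot.inverse_kinematics([RX,RY,.15],r))
robot.move_ptp([RX,RY,.12],r); say('above')
robot.move_gripper(.85,30)
robot.servo_line([RX,RY,.04]); robot.servo_line([RX,RY,.002],v=.06); say('down')
robot.move_gripper(0,30); say('grip')
robot.servo_line([RX,RY,.10]); say('lift')
snap('scene','s1.png')
E
python3 -c "
import cv2;a=cv2.imread('pics/s1.png')[150:330,90:310];cv2.imwrite('pics/s1c.png',cv2.resize(a,None,fx=3,fy=3,interpolation=2))"
```

```text
[-0.57227429  0.64808679  1.45204448  0.          1.04146138 -0.1729397 ]
above t2.67 tcp [ 0.5941 -0.2522  0.1203] w1.003 F [-0.1 -0.   0.5]
down t4.43 tcp [ 0.5944 -0.2508  0.0019] w0.849 F [0.2 0.  0.1]
grip t4.76 tcp [ 0.5946 -0.251   0.0029] w0.620 F [-1.4  0.4  4.4]
lift t5.56 tcp [ 0.5936 -0.2504  0.0992] w0.620 F [-0.4 -1.  -1.1]
```

View pics/s1c.png

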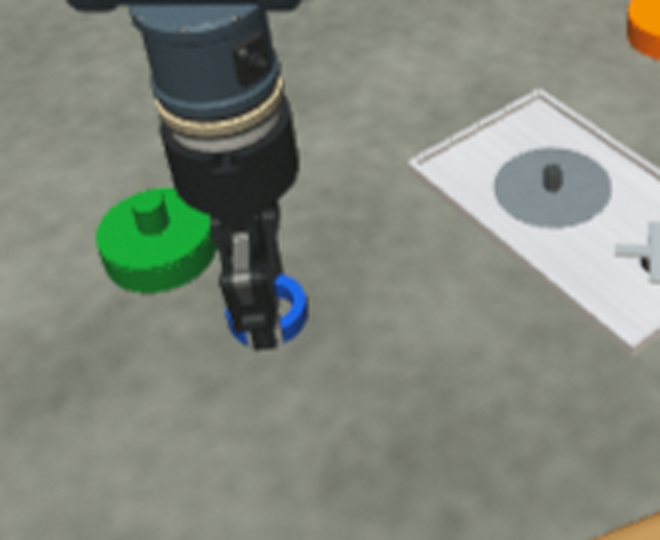

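```bash
python3 - <<'E'
from h import *
r=down(SX,SY)
robot.move_ptp([SX,SY,.12],r); say('above')
robot.servo_line([SX,SY,.05]); robot.servo_line([SX,SY,.0095],v=.05); say('down')
robot.move_gripper(.9); say('open')
robot.servo_line([SX,SY,.12]); say('up')
rc=down(CX,CY); robot.move_ptp([CX,CY,.17],rc); say('over cover')
np.set_printoptions(precision=4,suppress=True)
for n in('scene','top'):
    im=snap(n,n+'2.png')
    for m,st,c in blobs(im,'blue'):
        if st[4]<1000: print(n,st,fit(n,m,RING,.006))
E
python3 -c "
import cv2;a=cv2.imread('pics/scene2.png')[100:270,210:430];cv2.imwrite('pics/s2c.png',cv2.resize(a,None,fx=3,fy=3,interpolation=2))"
```

```text
above t6.77 tcp [0.5092 0.0383 0.12  ] w0.621 F [ 0.5 -0.3 -0.1]
down t8.34 tcp [0.5079 0.0393 0.0094] w0.617 F [ 0.4  0.6 -0.9]
open t8.71 tcp [0.5079 0.0393 0.0096] w0.898 F [-0.3  1.  -0.1]
up t9.59 tcp [0.5072 0.0394 0.1196] w0.896 F [0.5 0.4 0.1]
over cover t10.66 tcp [0.3783 0.275  0.1696] w0.898 F [ 1.1 -0.1  0. ]
scene [467  42  17  18  78] [0.0754 1.5146 1.075 ]
scene [264 201  21  18 228] [0.508  0.0405 0.9939]
top [251 132  19  19 161] [0.5081 0.0386 0.9897]
```

View pics/s2c.png

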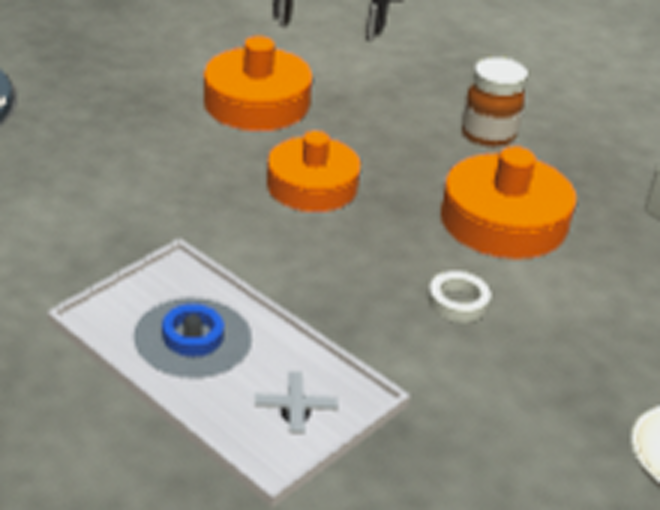

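The picture shows the blue ring (scene about 274,210) flat around the stub, at (0.508, 0.040). The small orange cover (314,157) is still standing where it was. Next I grasp it.

```bash
python3 - <<'E'
from h import *
robot.move_gripper(.65,50)
robot.servo_line([CX,CY,.09]); robot.servo_line([CX,CY,.038],v=.06); say('down')
robot.move_gripper(0,50); say('grip')
robot.servo_line([CX,CY,.15]); say('lift')
r=down(SX,SY); robot.move_ptp([SX,SY,.15],r); robot.dwell(.3); say('over stub')
snap('scene','s3.png')
E
python3 -c "
import cv2;a=cv2.imread('pics/s3.png')[90:270,180:400];cv2.imwrite('pics/s3c.png',cv2.resize(a,None,fx=3,fy=3,interpolation=2))"
```

```text
down t12.80 tcp [0.3779 0.2755 0.0381] w0.644 F [-0.  -0.4 -0.5]
grip t13.18 tcp [0.378  0.2755 0.0386] w0.279 F [-0.5  0.5  5.2]
lift t14.08 tcp [0.377  0.2751 0.1494] w0.286 F [-0.2  0.6 -1.6]
over stub t15.43 tcp [0.5075 0.0404 0.1501] w0.287 F [-0.5  0.8 -1.2]
```

View pics/s3c.png

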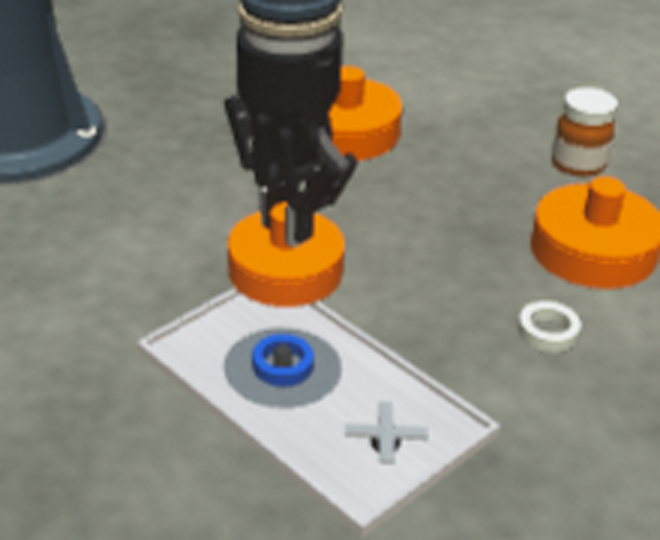

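The cover hangs level in the gripper over the ring and stub. I lower it in steps and watch the force.

```bash
python3 - <<'E'
from h import *
robot.servo_line([SX,SY,.085],v=.1); say('d')
for z in(.065,.055,.050,.047,.045):
    robot.servo_line([SX,SY,z],v=.04); say('d')
    if telemetry.get_state()['ft_force'][2]>8: break
robot.move_gripper(.6); say('open')
robot.servo_line([SX,SY,.16]); say('up')
a=down(CX,CY); robot.move_ptp([CX,CY,.25],a); robot.dwell(.3)
np.set_printoptions(precision=4,suppress=True)
for n in('scene','top'):
    im=snap(n,n+'4.png')
    for m,st,c in blobs(im,'orange'): print(n,st,fit(n,m,COVER,.006))
    print(n,'blue',[b[1].tolist() for b in blobs(im,'blue',5)])
E
python3 -c "
import cv2;a=cv2.imread('pics/scene4.png')[110:270,200:400];cv2.imwrite('pics/s4c.png',cv2.resize(a,None,fx=3.5,fy=3.5,interpolation=2))"
```

```text
d t16.28 tcp [0.5082 0.0392 0.0852] w0.289 F [-1.5  0.7 -1.4]
d t16.93 tcp [0.5078 0.0393 0.0648] w0.283 F [ 0.2 -0.6 -0.9]
d t17.33 tcp [0.5076 0.0393 0.0547] w0.287 F [ 0.4 -1.  -1. ]
d t17.61 tcp [0.5076 0.0393 0.0498] w0.283 F [-1.4 -0.1 -0.6]
d t17.86 tcp [0.5077 0.0393 0.0469] w0.287 F [ 0.6 -0.2 -1.2]
d t18.11 tcp [0.5077 0.0393 0.0449] w0.281 F [-0.9  0.9 -0.5]
open t18.48 tcp [0.5079 0.0393 0.0451] w0.600 F [-0.2  0.7  0.6]
up t19.40 tcp [0.5071 0.0394 0.1594] w0.601 F [-0.4 -0.4 -0. ]
scene [ 341    0   73   75 4025] [-0.2489  1.1509  3.9896]
scene [278 112  36  32 894] [0.2176 0.3224 1.2801]
scene [366 129  18  10 123] [0.3768 0.5342 0.5054]
scene [ 357  149   45   37 1306] [0.529 0.397 1.   ]
scene [257 192  35  33 950] [0.5086 0.04   0.9897]
scene [280 309  65  33 630] [ 0.8232 -0.0826  0.5774]
scene blue [[398, 0, 114, 124, 5689], [456, 0, 9, 6, 19], [466, 0, 15, 9, 42], [475, 0, 6, 2, 6], [489, 0, 10, 9, 23], [482, 4, 7, 3, 8], [461, 8, 13, 10, 28], [472, 9, 8, 6, 18], [480, 8, 6, 4, 9], [444, 11, 9, 8, 24], [454, 10, 8, 5, 12], [481, 13, 13, 13, 40], [487, 12, 5, 5, 6], [493, 15, 5, 3, 6], [463, 17, 18, 10, 53], [491, 16, 16, 28, 97], [459, 18, 4, 3, 6], [469, 25, 13, 7, 27], [488, 27, 3, 6, 7], [468, 29, 6, 5, 10], [484, 33, 5, 2, 6], [502, 32, 10, 15, 41], [469, 35, 6, 3, 8], [478, 35, 4, 5, 10], [480, 39, 7, 4, 11], [485, 43, 8, 10, 22], [0, 44, 87, 34, 1587], [481, 44, 3, 6, 8], [502, 44, 10, 10, 35], [498, 50, 3, 7, 10], [501, 54, 4, 3, 6], [501, 56, 11, 12, 44], [475, 60, 10, 11, 31], [499, 66, 3, 2, 6], [506, 67, 3, 5, 7]]
top [244 124  33  33 857] [0.5079 0.0386 0.9736]
top blue []
```

View pics/s4c.png

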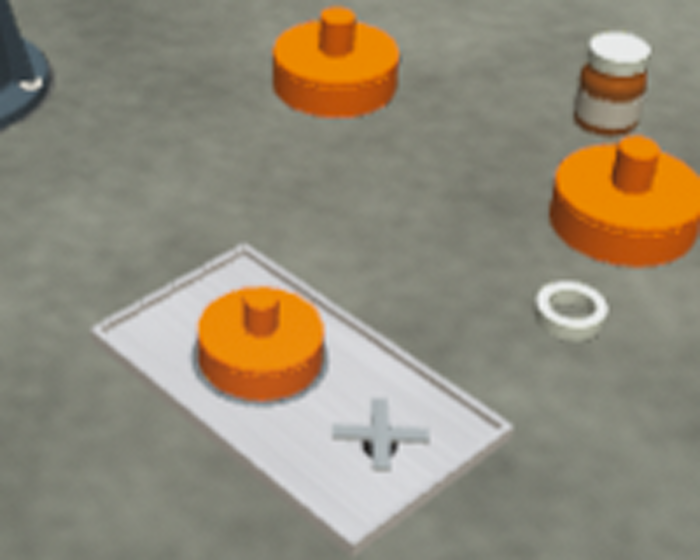

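The cover sits level on the tray, with an even grey margin of the painted circle around it (scene about 275,208). The robot is clear, so I hand in.

```bash
python3 -c "
from h import *
ticket.finish_job(); say('done')"
```

```text
the job is handed in; nothing more can be done
the job is handed in; nothing more can be done
```

The job is done and handed in at about 21 s of the 64 s allowed. The blue ring is over the stub, and the 94 mm orange cover sits over both.

- **Choosing the cover:** I used the smallest of the three orange covers, at scene pixel (314,157). It measured 0.99–1.02 of the 94 mm size. The other two came out mostly at 1.2–1.3. The scene view gave 1.00 for the one at (379,168), which was an unconverged fit; the top view gave 1.29 and it looks plainly larger.
- **Ring:** After release it lay flat at (0.508, 0.040), within about 1 mm of the stub. I let go of it before touching the cover.
- **Cover:** The two cameras put its centre at (0.5086, 0.0400) and (0.5079, 0.0386), within about 1 mm of the stub. It looked level in the picture, with an even margin of the grey circle around it and no blue showing from above.
- **Forces and disagreements:** Sampled wrist forces stayed under about 6 N. The networks' pixels were up to about 15 mm off, so I used the colour and shape fits instead. The state could not be read after hand-in.

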